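# Open a squeeze-and-turn safety cap in the microscopy lab

### The arm

A 6-joint arm with a two-finger parallel gripper is mounted at the origin on the work surface. World frame = base frame: x ahead of the robot, y to its left, z up, the work surface at z = 0. Lengths are in m, angles in rad, forces in N, time in s.
With the tool pointing down it reaches from about 0.4 to 0.825 m from the base axis. Payload 7 kg.
Tool frame: the origin (TCP) lies midway between the tips of the shut fingers; the grasp point (between the pads) lies arm.hold_point_z behind it (arm.hold_point_z is the distance from the TCP to the grasp point, in m); z points along the fingers, y is the line along which they close (so a half turn about z gives the same grasp; the last joint's range is limited). The gripper opens to 88 mm and grips with 3 to 60 N. Pads are 19 mm wide; open, the fingers measure 130 mm over their backs; the gripper's body (78 mm by 193 mm) begins 47 mm behind the grasp point.
Start: joints at [-0.868, 0.359, 0.012, 0, -1.224, -0.288], TCP at [0.272, -0.618, 0.227] pointing down, gripper open.
Joint ranges: [-3.07, 3.07], [-1.43, 2.12], [-1.02, 1.25], [-3.03, 1.67], [-3.05, -0], [-3.03, 3.03]. Speed limits (rad/s): [2.39, 2.39, 3.01, 3.14, 3.14, 3.14].

### API

Orientations are given as [roll, pitch, yaw] about the fixed x, y, z axes, in that order (R = Rz(yaw) Ry(pitch) Rx(roll)).
In Python, from station import arm gives the robot as it stands.
- The arm moves only by the shell command python3 -m crank 'ROWS' [OPENING] [FORCE]. ROWS is JSON, a list that holds one entry, the list of rows, each a list of 4 numbers: the shift along the tool's x, y, z in units of 25 mm (1.0 is 25 mm), then the turn about the tool's z in units of 5 degrees (1.0 is 5 degrees). A call has 1 to 12 rows; each row is the pose to reach, as a shift and turn from the pose commanded when the call began, along the tool's axes at that moment; what a row does not reach only later rows make up. A row lasts 1/8 s, in which the tool goes at most 62.5 mm and 10.7 degrees, less where a joint would pass 70% of its speed; a pose out of reach is approached as far as the arm can. A call with a gripper value outside its range is refused whole. OPENING is the closure, from 0 (fully open) to 1 (shut), set as the call begins (- or left out, the last holds). The fingers move at their own pace and stop on an object; FORCE is the grip in N (left out, the last holds). Time passes only in rows, so rows that repeat a pose let the fingers close. It gives the time, the measured TCP pose, the force, the opening and the grip force at its end, in the units of the state.
- arm.get_state(): the state, without advancing time (a new reading comes with each control period).
- arm.grab_frame(name): name is "side" or "top"; returns (picture, depth): 420x560x3 uint8, red, green, blue; 420x560 float32, m along the optical axis (not along the pixel's ray), 0 where there is no reading.
- arm.get_calibration(name): a dict with "mtx" (3x3 intrinsics, pixels), "R" (3x3) and "t" (3): a world point X has camera coordinates R X + t. Camera axes: x right, y down, z forward; pixel columns grow to the right and rows downward; lengths in m; the calibration is good to about 2 mm. A picture is of the moment at which its call begins. get_calibration takes no time and is no camera call.
- arm.job_done(): hands the job in; it is judged then, once.
Trained networks look in the newest picture that a camera, given by its name, has taken for a name from the list of things; names that differ only in an ending like _2 or _b are one class to them, and where a whole thing is asked for, a point or a joint stands for the part that bears it (a point fixed in the world has none). Each returns a list of dicts, best first, with "score" (0 to 1); they miss things now and then, are a little off and sometimes report something else, mostly with a low value. They report only what shows in the picture. A call takes as long as a camera call. They do not tell look-alikes from the thing itself.
- arm.recognise(thing, camera): "extent" ([left, top, width, height] in pixels, round what is visible of it).
- arm.trace(thing, camera): "mask" (420x560 bool, what is visible of it) and "extent" ([left, top, width, height] in pixels, round what is visible of it).
The state is a dict: "t": time; "q": joint angles; "qd": joint speeds; "joint_efforts": joint torques, N m; "eef_pos": TCP position; "ee_rot": TCP orientation; "force": force on the tool from outside, world axes, zero at the start; "moment": the same for the moment, N m; "width": finger opening in m; "gripper_force": force on a finger pad.
Only numpy, scipy, OpenCV 4.12 (cv2) and the standard library are available. Lean on these libraries where they do the work, as an engineer would, in place of code of your own. Each camera call takes 0.05 s, during which the arm holds its last target. There are 200 camera calls.

### The job

Open the bottle with the orange-tabbed safety cap: pinch its two tabs in, firmly but without crushing them, and keeping them pinched turn the cap anticlockwise until you feel its stop, then lift it off. Stand the cap gently, right way up, on the floor of the steel tray clear of the forceps and let go of it. Never wrench or tug the cap by force, and leave everything else where it is.

Things in the scene. Friction and masses are not known exactly. Their poses are not given: they have to be found in the camera images.
- cap_center (a point): Safety cap: white, round, 49 mm wide, 44 tall, about 60 g; the point lies on its axis 22 mm above its underside. z up; its two orange tabs face +y and -y: 24 mm wide, upright, 9 to 43 mm above the underside, 58 apart over their outer faces, 48 when pinched fully in. A catch under each tab, 8 wide, 68 over both, stands in a slot of the bottle's collar and stops the cap turning.
- bottle: Bottle to open: round, white, 82 mm wide, orange band; fixed upright in a grey stand. Origin: centre of its underside, z up. Collar 69 wide, top at 181 mm; closed cap from 172 to 216. Cap's x starts within 0.1 rad of the bottle's x. Tabs in, the cap turns anticlockwise seen from above to a hard stop 0.55 to 1.5 rad on: not to be seen, as the neck is moulded at any angle, only felt. There it lifts straight off.
- tab_l (a joint): Tab on the cap's +y side, travel in m: 0 free, 0.005 fully in. Sprung: moves from 3 N, fully in at 10.5 N; its catch is clear of the collar from 0.0035. Over 60 N on a tab cracks it.
- tab_r (a joint): Tab on the cap's -y side, the same: 0 free, 0.005 fully in. Each tab moves by itself, so a pinch off centre pushes the cap aside; it has 1 mm of play on the neck.
- cap_foot (a point): Centre of the cap's underside, z up. A soft liner in the cap pushes it up off the neck with 7 N when closed. Two lugs inside the skirt hold it under the neck's rim; they clear the rim from the stop back to about 0.1 rad short of it. Lugs and neck bear 50 N in all: at the stop a twist of about 0.6 N m, or a pull of 40 N, is the most they take.
- tray: Steel tray, 160 mm (x) by 240 (y), 16 high, wall and floor 3 thick. Origin: centre of its underside, z up. The forceps lie across it near its +y end; the rest of the floor is free.
- other: Neighbour in the stand, 140 mm from the bottle's axis: same bottle with a blue band and plain blue screw cap, 186 mm tall, fixed. Origin: centre of its underside. Leave alone.
- forceps: Dark steel forceps, 125 mm long (along x), 14 wide, 7 high, lying in the tray. Origin: underside, near the middle.
- dropper: Amber dropper bottle with a black bulb, 33 mm wide, 98 high. Origin: centre of its underside.
- petri: Petri dish with lid, 92 mm wide, 16 high. Origin: centre of its underside.
- jar: Square glass staining jar with lid, 54 mm wide, 104 high. Origin: centre of its underside.
- slidebox: Blue slide box, 87 mm square, 34 high. Origin: centre of its underside.
- beaker: Empty glass beaker, 72 mm wide, 90 high. Origin: centre of its underside.
- pen: Pink marker pen, 128 mm long (along x), 12 thick. Origin: underside at the middle.
Not all that is in view belongs to the job. There is more than one size of the forceps; the one meant has the size given above.

How it is judged:
By the outcome, as a careful person would: the job done as asked, in the order asked, and still so for the second after the job is handed in, with the robot touching nothing.
It also fails if it takes over 67 s, if anything falls off the work surface, if the arm or the gripper's body presses on something with over 40 N, if the wrist force passes 120 N, or if a joint passes its speed limit or range.

## Working session

There is one attempt and no reset: what is moved stays moved. The work goes in short steps, Python scripts to look and compute and a shell command to move; the robot and the scene stay as the last step left them, time stands still between calls to the robot, and variables do not carry over. Pictures are saved under pics/ and viewed, at most 10 in all, crops included, and the job is handed in when it is done.

```bash
mkdir -p pics; ls; python3 - <<'E'
from station import arm
import cv2
print(arm.hold_point_z, arm.get_state())
for n in("side","top"):
    p,d=arm.grab_frame(n); cv2.imwrite(f"pics/{n}0.png",p[:,:,::-1])
    c=arm.get_calibration(n); print(n,c)
E
```

```text
pics
0.0188 {'t': 0.0, 'q': array([-8.67856973e-01,  3.59408564e-01,  1.10754702e-02, -3.53457975e-04,
       -1.22415351e+00, -2.88142963e-01]), 'qd': array([-6.53305348e-04,  1.81727754e-03,  1.02769464e-03,  1.13525465e-03,
       -7.32604557e-05,  1.78073783e-04]), 'joint_efforts': array([-2.67394062e-04, -5.82719278e+01,  2.93058783e+01,  6.99735135e+00,
        6.84848113e-03, -1.91575682e-04]), 'eef_pos': array([ 0.27182455, -0.61729991,  0.22561533]), 'ee_rot': array([ 3.13987763e+00, -1.61800667e-04, -2.72691649e+00]), 'force': array([-0.56953448, -0.43350155, -0.08371695]), 'moment': array([-0.01006805,  0.01595511, -0.00153141]), 'gripper_force': 0.0, 'width': 0.08759631324008899}
side {'mtx': array([[379.03189103,   0.        , 282.79277657],
       [  0.        , 379.03189103, 211.58160356],
       [  0.        ,   0.        ,   1.        ]]), 'R': array([[-0.95177918, -0.3064344 ,  0.01464045],
       [-0.16407391,  0.46812592, -0.86829596],
       [ 0.25922218, -0.82882814, -0.4958304 ]]), 't': array([0.50416051, 0.19259432, 0.89895983])}
top {'mtx': array([[537.16973764,   0.        , 283.84672817],
       [  0.        , 537.16973764, 206.67271836],
       [  0.        ,   0.        ,   1.        ]]), 'R': array([[-0.01726005, -0.99984873, -0.00214438],
       [-0.98025095,  0.01734424, -0.19699557],
       [ 0.19700297, -0.00129812, -0.98040203]]), 't': array([0.01598147, 0.55084087, 1.56631302])}
```

View pics/side0.png

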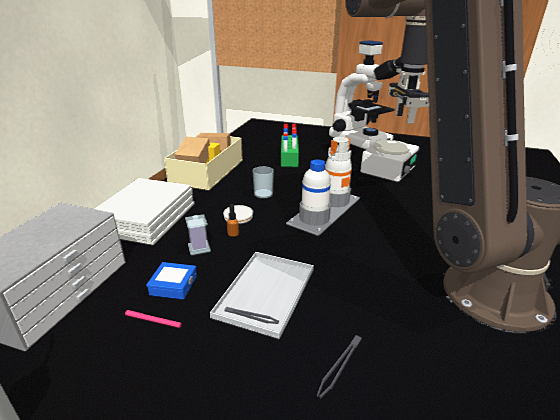

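View pics/top0.png

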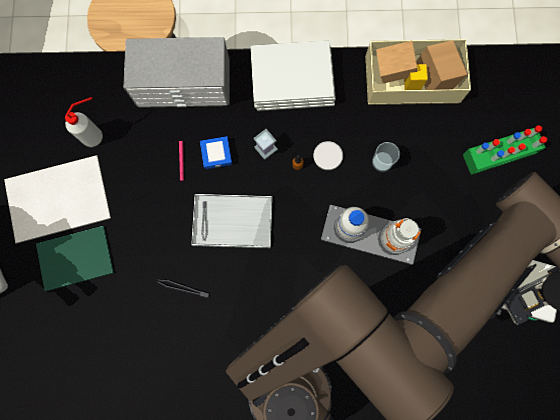

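```bash
cat > h.py <<'E'
from station import arm
import numpy as np, cv2
def cloud(n,save=None):
    p,d=arm.grab_frame(n); c=arm.get_calibration(n); K=c["mtx"]
    v,u=np.mgrid[:420,:560]
    X=np.stack([(u-K[0,2])/K[0,0]*d,(v-K[1,2])/K[1,1]*d,d],-1)
    X=(X-c["t"])@c["R"]; X[d==0]=np.nan
    return p,X
def proj(n,P):
    c=arm.get_calibration(n); q=(c["R"]@np.asarray(P).T).T+c["t"]; q=q@c["mtx"].T
    return q[:,:2]/q[:,2:]
E
python3 - <<'E'
from h import *
pt,Xt=cloud("top"); ps,Xs=cloud("side")
a=cv2.resize(pt[195:275,310:430],None,fx=5,fy=5,interpolation=cv2.INTER_CUBIC)
b=cv2.resize(ps[125:230,285:365],None,fx=4,fy=4,interpolation=cv2.INTER_CUBIC)[:400]
cv2.imwrite("pics/crop1.png",np.hstack([a[:, :480],b])[:,:,::-1])
for n,p,X in(("top",pt,Xt),("side",ps,Xs)):
    for th in("cap_center","bottle","tray","forceps","other"):
        r=arm.trace(th,n)
        for o in r[:2]:
            m=o["mask"]; P=X[m]; P=P[~np.isnan(P[:,0])]
            print(n,th,round(o["score"],2),o["extent"],np.percentile(P,[2,50,98],axis=0).round(3).tolist())
E
```

```text
top cap_center 0.61 [396.9, 221.7, 21.9, 19.7] [[0.428, -0.349, 0.184], [0.448, -0.323, 0.223], [0.473, -0.301, 0.23]]
top bottle 0.63 [192.5, 190.7, 79.1, 57.7] [[0.442, 0.053, -0.005], [0.52, 0.168, 0.003], [0.599, 0.285, 0.018]]
top bottle 0.56 [384.2, 215.8, 29.7, 39.5] [[0.411, -0.343, 0.051], [0.43, -0.299, 0.148], [0.48, -0.284, 0.193]]
top tray 0.67 [193.3, 189.2, 81.9, 62.0] [[0.443, 0.053, -0.005], [0.521, 0.171, 0.003], [0.6, 0.285, 0.018]]
top forceps 0.69 [199.0, 291.2, 8.3, 4.1] [[0.294, 0.245, 0.002], [0.297, 0.255, 0.008], [0.303, 0.264, 0.014]]
top forceps 0.38 [202.3, 200.8, 4.5, 24.1] [[0.514, 0.25, -0.006], [0.567, 0.254, 0.008], [0.58, 0.258, 0.016]]
top other 0.67 [336.7, 205.1, 30.6, 33.8] [[0.451, -0.228, 0.013], [0.482, -0.182, 0.16], [0.527, -0.15, 0.199]]
top other 0.35 [384.4, 222.4, 30.2, 32.2] [[0.411, -0.342, 0.059], [0.429, -0.298, 0.148], [0.471, -0.284, 0.193]]
side cap_center 0.5 [331.0, 134.3, 19.9, 19.4] [[0.425, -0.941, 0.026], [0.448, -0.307, 0.21], [0.525, -0.294, 0.223]]
side bottle 0.98 [325.1, 151.5, 23.4, 41.5] [[0.411, -0.319, 0.058], [0.44, -0.291, 0.131], [0.482, -0.281, 0.185]]
side tray 0.55 [210.3, 250.1, 102.7, 88.0] [[0.439, 0.051, -0.001], [0.518, 0.179, 0.002], [0.598, 0.292, 0.015]]
side forceps 0.83 [224.0, 306.7, 54.7, 17.3] [[0.461, 0.246, 0.001], [0.516, 0.257, 0.006], [0.579, 0.265, 0.01]]
side forceps 0.57 [319.1, 337.9, 39.8, 58.8] [[0.289, 0.246, -0.002], [0.312, 0.317, 0.006], [0.34, 0.393, 0.009]]
side other 0.67 [304.2, 159.8, 24.6, 54.4] [[0.45, -0.195, 0.056], [0.483, -0.16, 0.126], [0.525, -0.147, 0.192]]
```

View pics/crop1.png

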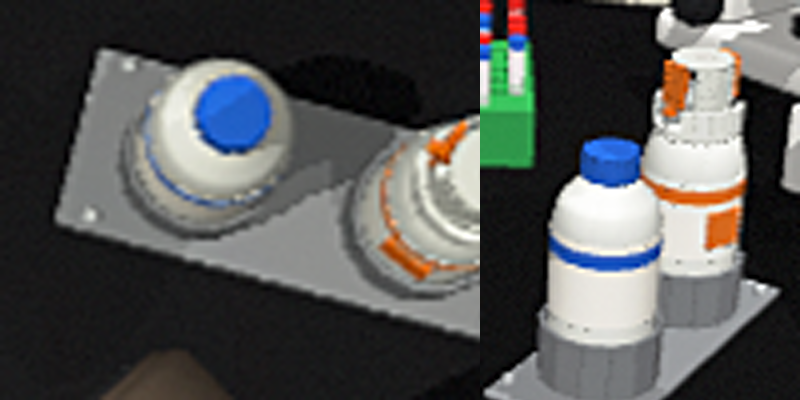

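```bash
python3 - <<'E'
from h import *
for n in("top","side"):
    p,X=cloud(n); hsv=cv2.cvtColor(p,cv2.COLOR_RGB2HSV)
    near=np.hypot(X[...,0]-.448,X[...,1]+.322)<.06
    top=near&(X[...,2]>.214)
    P=X[top]; v,u=np.nonzero(top)
    print(n,"topN",len(P),"z",np.percentile(P[:,2],[10,50,90]).round(4),"midrange",((P.max(0)+P.min(0))/2).round(4),"mean",P.mean(0).round(4),"px",u.min(),u.max(),v.min(),v.max())
    o=near&(X[...,2]>.178)&(X[...,2]<.24)&(hsv[...,1]>130)&(hsv[...,0]<20)
    v,u=np.nonzero(o)
    for a,b,q in zip(u,v,X[o]): print(a,b,q.round(3).tolist(),end=";")
    print()
# pixel map
p,X=cloud("top"); print(p[218:248,388:424].astype(int).mean(2).astype(int).tolist().__len__())
a=cv2.resize(p[212:252,380:430],None,fx=10,fy=10,interpolation=cv2.INTER_NEAREST)
ps,Xs=cloud("side"); b=cv2.resize(ps[128:178,318:358],None,fx=8,fy=8,interpolation=cv2.INTER_NEAREST)
cv2.imwrite("pics/crop2.png",np.hstack([a[:400],b[:400]])[:,:,::-1][:,:800])
E
```

```text
top topN 312 z [0.219  0.224  0.2278] midrange [ 0.4514 -0.3253  0.2229] mean [ 0.4511 -0.3243  0.2238] px 397 419 219 238
402 219 [0.477, -0.309, 0.226];401 220 [0.475, -0.307, 0.224];402 220 [0.475, -0.31, 0.225];401 221 [0.472, -0.306, 0.226];402 221 [0.472, -0.31, 0.224];400 222 [0.469, -0.303, 0.229];401 222 [0.471, -0.308, 0.218];402 222 [0.47, -0.31, 0.22];396 223 [0.473, -0.301, 0.188];397 223 [0.473, -0.303, 0.188];398 223 [0.469, -0.301, 0.213];399 223 [0.467, -0.302, 0.221];400 223 [0.467, -0.303, 0.227];395 224 [0.471, -0.298, 0.186];396 224 [0.471, -0.301, 0.186];397 224 [0.468, -0.3, 0.202];398 224 [0.465, -0.299, 0.22];399 224 [0.464, -0.3, 0.228];400 224 [0.466, -0.305, 0.216];396 225 [0.467, -0.3, 0.191];397 225 [0.463, -0.298, 0.214];398 225 [0.462, -0.298, 0.224];399 225 [0.462, -0.302, 0.218];397 226 [0.46, -0.296, 0.219];398 226 [0.459, -0.298, 0.223];399 226 [0.459, -0.301, 0.221];396 227 [0.46, -0.297, 0.202];399 227 [0.459, -0.304, 0.208];419 231 [0.444, -0.353, 0.226];418 232 [0.442, -0.351, 0.223];419 232 [0.442, -0.354, 0.22];418 233 [0.439, -0.35, 0.224];4
[... 2176 characters left out ...]
8 [0.463, -0.297, 0.2];335 148 [0.459, -0.294, 0.201];348 148 [0.425, -0.338, 0.19];331 149 [0.473, -0.306, 0.192];332 149 [0.47, -0.303, 0.193];333 149 [0.466, -0.299, 0.195];334 149 [0.463, -0.297, 0.196];335 149 [0.459, -0.296, 0.197];331 150 [0.473, -0.305, 0.189];332 150 [0.469, -0.301, 0.191];333 150 [0.467, -0.304, 0.19];334 150 [0.462, -0.297, 0.193];335 150 [0.459, -0.296, 0.194];332 151 [0.469, -0.301, 0.187];333 151 [0.465, -0.297, 0.19];334 151 [0.462, -0.297, 0.19];335 151 [0.459, -0.296, 0.191];331 152 [0.471, -0.296, 0.186];332 152 [0.468, -0.299, 0.185];333 152 [0.465, -0.298, 0.186];335 152 [0.462, -0.315, 0.18];332 153 [0.467, -0.294, 0.184];333 153 [0.465, -0.3, 0.182];
30
```

View pics/crop2.png

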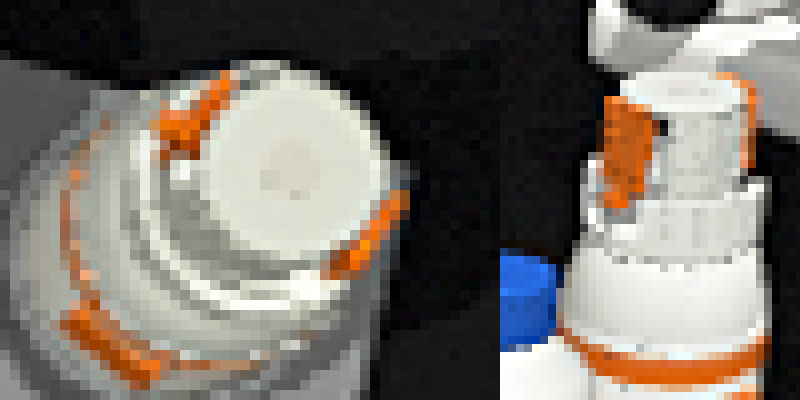

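The two candidates are the blue-capped neighbour, top pixel (356,217), and the orange-banded bottle with the white cap and orange tabs, top pixel (407,228). The crop shows tabs at (399,224) and (416,235), so I take the second. I'll fit its centre and yaw and check the path.

```bash
cat >> h.py <<'E'
def go(x,y,z,yaw=None):
    "rows units for tool from the measured pose to a world goal (tool down)"
    s=arm.get_state(); Y=s["ee_rot"][2]; d=np.array([x,y,z])-s["eef_pos"]
    t=np.array([d[0]*np.cos(Y)+d[1]*np.sin(Y), d[0]*np.sin(Y)-d[1]*np.cos(Y), -d[2]])/.025
    tu=0 if yaw is None else -np.degrees((yaw-Y+np.pi)%(2*np.pi)-np.pi)/5
    print("goal units",t.round(2),"turn",round(tu,2),"from",s["eef_pos"].round(4),"yaw deg",np.degrees(Y).round(1))
E
python3 - <<'E'
from h import *
from scipy.optimize import least_squares
from scipy.spatial.transform import Rotation
Z0=0.1785
obs={}
for n in("top","side"):
    p,X=cloud(n); hsv=cv2.cvtColor(p,cv2.COLOR_RGB2HSV)
    near=np.hypot(X[...,0]-.4505,X[...,1]+.323)<.045
    o=near&(X[...,2]>Z0+.012)&(hsv[...,1]>110)&(hsv[...,0]<20)
    # in-plane tab fit data
    obs[n]=X[o]
    C=np.argwhere(near&(X[...,2]>.218)&(hsv[...,1]<60)&(hsv[...,2]>150))
    print(n,len(C))
    # top disc contour via image mask -> world plane at Z=.2225
    m=np.zeros((420,560),np.uint8); m[tuple(C.T)]=1
    c=arm.get_calibration(n); K=c["mtx"]; r=np.c_[C[:,1],C[:,0],np.ones(len(C))]@np.linalg.inv(K).T@c["R"]; o0=-c["R"].T@c["t"]
    W=o0+r*((.2225-o0[2])/r[:,2])[:,None]
    (cc,rr)=cv2.minEnclosingCircle(W[:,:2].astype(np.float32)); print("disc",np.round(cc,4),round(rr,4),W.mean(0).round(4))
P=np.vstack(list(obs.values()))[:,:2]
def f(v):
    d=P-v[:2]; a=v[2]; n=np.array([np.cos(a),np.sin(a)]); w=d@n; t=d@np.array([-n[1],n[0]])
    return np.r_[np.abs(w)-.0275, np.maximum(np.abs(t)-.012,0)]
r=least_squares(f,[.4505,-.323,np.radians(55)],loss="soft_l1",f_scale=.002); print("fit",r.x[:2].round(4),np.degrees(r.x[2]).round(1),np.sqrt((f(r.x)**2).mean()))
p,X=cloud("top"); q=X.reshape(-1,3)
for x0 in np.arange(.2,.6,.1):
    for y0 in np.arange(-.7,.3,.1):
        s=q[(abs(q[:,0]-x0)<.05)&(abs(q[:,1]-y0)<.05)]; print(f"{np.percentile(s[:,2],99) if len(s)>20 else -1:6.2f}",end=" ")
    print()
a=r.x[2]; go(r.x[0],r.x[1],.30,a-np.pi/2)
go(r.x[0],r.x[1],.30,a+np.pi/2)
E
```

```text
top 251
disc [ 0.4509 -0.3244] 0.0259 [ 0.4517 -0.3259  0.2225]
side 73
disc [ 0.4492 -0.3169] 0.0271 [ 0.449  -0.317   0.2225]
fit [ 0.4505 -0.3236] 52.4 0.0020111656929419405
  0.10   0.46   0.34   0.73   0.78   0.82   0.82   0.82   0.58   0.01 
  0.32   0.49   0.67   0.73   0.76   0.76   0.82   0.82   0.01   0.01 
  0.11  -1.00   0.67   0.70   0.69   0.06   0.01   0.01   0.02   0.02 
  0.01   0.01   0.66   0.65   0.23   0.20   0.05   0.02   0.01   0.01 
goal units [-11.28   7.89  -2.94] turn -23.72 from [ 0.272  -0.6177  0.2266] yaw deg -156.2
goal units [-11.28   7.89  -2.94] turn 12.28 from [ 0.272  -0.6177  0.2266] yaw deg -156.2
```

```bash
python3 -m crank '[[[0,0,-1.5,0],[0,0,-3,0],[-1.2,0.8,-3,1],[-2.8,2,-3,3],[-4.4,3.1,-3,5],[-6,4.2,-3,7],[-7.6,5.3,-3,9],[-9.2,6.4,-3,11],[-10.6,7.4,-3,12.3],[-11.28,7.89,-3,12.3],[-11.28,7.89,-3,12.3]]]' 0 20
python3 - <<'E'
from h import *
p,d=arm.grab_frame("side"); p2,d=arm.grab_frame("top")
cv2.imwrite("pics/near.png",np.hstack([cv2.resize(p[80:200,280:400],(400,400)),cv2.resize(p2[170:290,340:460],(400,400))])[:,:,::-1])
go(.4505,-.3238,.25,np.radians(52.4+90))
s=arm.get_state();print(s["t"],s["force"],s["moment"],s["width"],s["q"])
E
```

```text
t: 2.42
eef_pos: [0.4513, -0.3224, 0.3018]
ee_rot: [3.141, 0.0, 2.485]
force: [0.5, 0.3, 0.6]
width: 0.0877
gripper_force: 0.0
goal units [-0.   -0.    2.07] turn -0.02 from [ 0.4505 -0.3237  0.3017] yaw deg 142.3
2.525 [-0.64078493 -0.41154765  0.06627728] [-0.06825323 -0.0317084  -0.00789871] 0.08751103769635189 [-2.69855283e-01  1.19472786e-01 -1.34379061e-01  1.36623981e-04
 -1.31683698e+00 -1.95882647e+00]
```

View pics/near.png

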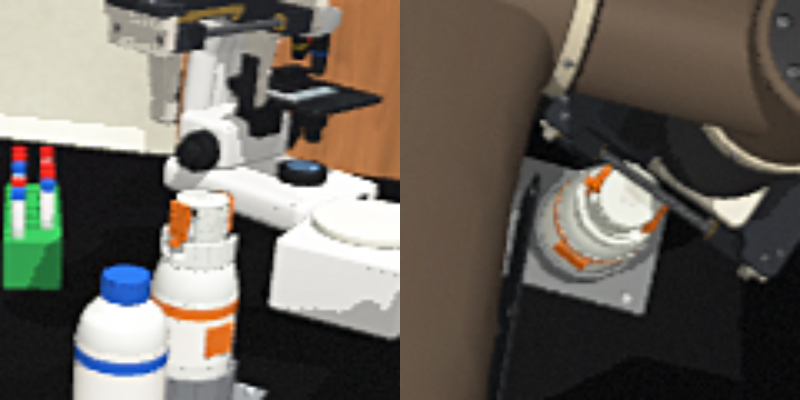

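```bash
python3 -m crank '[[[0,0,1,0],[0,0,2.07,0],[0,0,2.07,0]]]'
python3 - <<'E'
from h import *
print(proj("side",[[.4505,-.3237,.25],[.4505,-.3237,.2225]]),proj("top",[[.4505,-.3237,.25],[.4505,-.3237,.2225]]))
p,d=arm.grab_frame("side"); p2,d=arm.grab_frame("top")
cv2.imwrite("pics/near2.png",np.hstack([cv2.resize(p[90:190,290:390],(400,400)),cv2.resize(p2[170:290,340:460],(400,400))])[:,:,::-1])
E
```

```text
t: 2.9
eef_pos: [0.4489, -0.3239, 0.2481]
ee_rot: [-3.14, -0.004, 2.482]
force: [0.0, 0.7, 1.0]
width: 0.0878
gripper_force: 0.0
[[341.02828966 129.92261496]
 [340.22173211 138.58236403]] [[410.03623997 227.38226517]
 [407.69127158 229.01840869]]
```

View pics/near2.png

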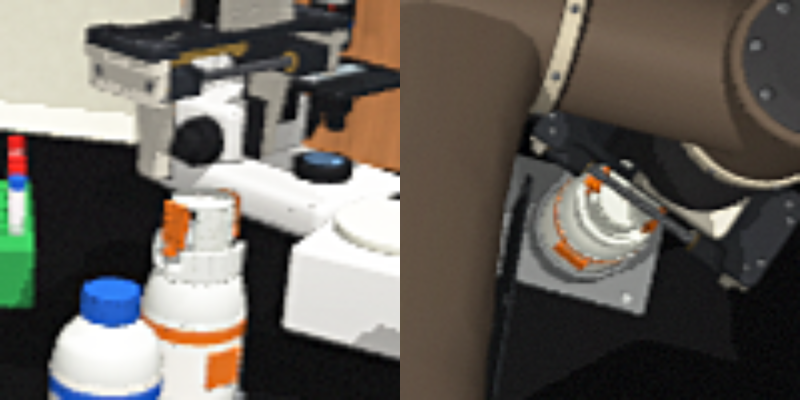

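```bash
python3 - <<'E'
from h import *
go(.4505,-.3238,.193,np.radians(52.4+90))
E
python3 -m crank '[[[0,0,0.8,0],[0,0,1.6,0],[0,0,2.1,0],[0,0,2.2,0],[0,0,2.2,0]]]'
python3 - <<'E'
from h import *
for i in range(3):
    arm.grab_frame("side") 
    s=arm.get_state();print(s["t"],s["eef_pos"].round(4),s["force"].round(2),s["moment"].round(3))
go(.4505,-.3238,.193,np.radians(52.4+90))
E
```

```text
goal units [0.02 0.02 2.3 ] turn -0.04 from [ 0.4505 -0.3245  0.2506] yaw deg 142.2
t: 3.62
eef_pos: [0.451, -0.3239, 0.1956]
ee_rot: [-3.142, 0.001, 2.483]
force: [0.5, -0.0, 0.3]
width: 0.0878
gripper_force: 0.0
3.675 [ 0.451  -0.3239  0.1957] [ 0.38 -0.48  1.05] [-0.093 -0.019  0.034]
3.725 [ 0.451  -0.3238  0.1957] [ 0.03 -0.08 -0.5 ] [-0.098 -0.083 -0.062]
3.775 [ 0.451  -0.3238  0.1956] [-0.04 -0.03  0.29] [-0.113 -0.004  0.024]
goal units [ 0.01 -0.01  0.1 ] turn -0.03 from [ 0.451  -0.3238  0.1956] yaw deg 142.3
```

```bash
cat > st.py <<'E'
from h import *
for i in range(2):
    arm.grab_frame("side"); s=arm.get_state(); Y=s["ee_rot"][2]; f=s["force"]
    print(round(s["t"],2),s["eef_pos"].round(4),"yaw",np.degrees(Y).round(2),"w",round(s["width"]*1e3,2),"g",round(float(s["gripper_force"]),1),"f",f.round(1),"f_tool_xy",np.round([f[0]*np.cos(Y)+f[1]*np.sin(Y),f[0]*np.sin(Y)-f[1]*np.cos(Y)],1),"m",s["moment"].round(3),"q6",s["q"][5].round(2))
E
python3 -m crank '[[[0,0,0,0],[0,0,0,0],[0,0,0,0],[0,0,0,0],[0,0,0,0],[0,0,0,0],[0,0,0,0],[0,0,0,0]]]' 1 5; python3 st.py
```

```text
t: 4.78
eef_pos: [0.4504, -0.3238, 0.1949]
ee_rot: [-3.141, -0.0, 2.483]
force: [-2.0, -5.0, 1.7]
width: 0.0546
gripper_force: 5.0
4.83 [ 0.4504 -0.3238  0.1949] yaw 142.26 w 54.7 g 5.0 f [-3.5 -4.8  0.8] f_tool_xy [-0.1 -5.9] m [-1.751  1.132  0.002] q6 -1.96
4.88 [ 0.4504 -0.3238  0.1949] yaw 142.27 w 55.06 g 5.0 f [-3.1 -4.9  1.8] f_tool_xy [-0.5 -5.7] m [-1.731e+00  1.072e+00  1.000e-03] q6 -1.96
```

```bash
python3 -m crank '[[[0,-0.02,0,0],[0,-0.04,0,0],[0,-0.04,0,0]]]'; python3 st.py
```

```text
t: 5.25
eef_pos: [0.4501, -0.3243, 0.1949]
ee_rot: [3.141, 0.0, 2.483]
force: [-1.6, -3.6, 3.4]
width: 0.0552
gripper_force: 5.0
5.3 [ 0.4501 -0.3243  0.1949] yaw 142.27 w 55.14 g 5.0 f [-2.7 -1.4  2.7] f_tool_xy [ 1.3 -2.7] m [-0.888  0.804 -0.046] q6 -1.96
5.35 [ 0.4501 -0.3243  0.1949] yaw 142.27 w 55.68 g 5.0 f [-2.5 -1.2  2.6] f_tool_xy [ 1.2 -2.5] m [-0.876  0.865 -0.002] q6 -1.96
```

```bash
python3 -m crank '[[[0,-0.02,0,0],[0,-0.03,0,0],[0,-0.03,0,0]]]'; python3 st.py; python3 -m crank '[[[0,0,0,0],[0,0,0,0],[0,0,0,0],[0,0,0,0]]]' 1 18; python3 st.py
```

```text
t: 5.72
eef_pos: [0.4497, -0.3248, 0.1949]
ee_rot: [3.141, 0.0, 2.483]
force: [-1.6, -0.8, 4.1]
width: 0.0553
gripper_force: 5.0
5.78 [ 0.4497 -0.3248  0.1949] yaw 142.27 w 55.04 g 5.0 f [-2.1 -1.7  4.1] f_tool_xy [ 0.6 -2.7] m [-0.132  0.619 -0.013] q6 -1.96
5.83 [ 0.4496 -0.3249  0.1949] yaw 142.27 w 55.04 g 5.0 f [-1.4 -0.1  3.5] f_tool_xy [ 1.1 -0.9] m [-0.185  0.634 -0.019] q6 -1.96
t: 6.32
eef_pos: [0.4496, -0.325, 0.1949]
ee_rot: [-3.142, 0.0, 2.483]
force: [-3.2, -0.8, 4.8]
width: 0.0482
gripper_force: 18.0
6.38 [ 0.4496 -0.325   0.1949] yaw 142.27 w 48.48 g 18.0 f [-0.9 -0.4  5.9] f_tool_xy [ 0.4 -0.9] m [-0.169  0.694  0.042] q6 -1.96
6.42 [ 0.4496 -0.325   0.1949] yaw 142.27 w 48.22 g 18.0 f [-1.1  0.2  4.7] f_tool_xy [ 1.  -0.6] m [-0.179  0.678  0.013] q6 -1.96
```

```bash
cat > ck.py <<'E'
import sys; from h import *
a=[]
for i in range(2):
    arm.grab_frame("side"); s=arm.get_state(); a.append(np.r_[s["force"],s["moment"]])
a=np.mean(a,0); Y=s["ee_rot"][2]
print(round(s["t"],2),"yaw",np.degrees(Y).round(2),"xyz",s["eef_pos"].round(4),"w",round(s["width"]*1e3,1),"f",a[:3].round(1),"mz",a[5].round(3))
sys.exit(abs(a[5])>float(sys.argv[1]) or np.hypot(*a[:2])>15)
E
python3 -m crank '[[[0,0,0,-0.5],[0,0,0,-0.5]]]' >/dev/null && python3 ck.py .2 && python3 -m crank '[[[0,0,0,-0.5],[0,0,0,-0.5]]]' >/dev/null && python3 ck.py .2 && python3 -m crank '[[[0,0,0,-0.5],[0,0,0,-1],[0,0,0,-1]]]' >/dev/null && python3 ck.py .2
```

```text
6.78 yaw 144.72 xyz [ 0.4498 -0.325   0.1949] w 48.2 f [-0.3  0.2  4.7] mz 0.047False
```

```bash
sed -i 's/^sys.exit(\(.*\))$/sys.exit(int(bool(\1)))/' ck.py; C="python3 -m crank"
python3 -m crank '[[[0,0,0,-0.5],[0,0,0,-0.5]]]' >/dev/null && python3 ck.py .2 && python3 -m crank '[[[0,0,0,-0.5],[0,0,0,-1],[0,0,0,-1]]]' >/dev/null && python3 ck.py .2 && python3 -m crank '[[[0,0,0,-0.5],[0,0,0,-1],[0,0,0,-1]]]' >/dev/null && python3 ck.py .2
```

```text
7.12 yaw 147.2 xyz [ 0.4499 -0.325   0.1949] w 48.3 f [ 0.3 -0.5  4.7] mz 0.061
7.6 yaw 152.19 xyz [ 0.4498 -0.325   0.1949] w 48.5 f [0.6 0.3 5.1] mz 0.06
8.07 yaw 157.21 xyz [ 0.4497 -0.325   0.1949] w 48.4 f [-0.8 -0.4  5.2] mz 0.011
```

```bash
k(){ python3 ck.py .16; }
python3 -m crank '[[[0,0,0,-0.5],[0,0,0,-1],[0,0,0,-1]]]' >/dev/null && k && python3 -m crank '[[[0,0,0,-0.5],[0,0,0,-0.8],[0,0,0,-0.8]]]' >/dev/null && k &&
python3 -m crank '[[[0,0,0,-0.2],[0,0,0,-0.2]]]' >/dev/null && k && python3 -m crank '[[[0,0,0,-0.2],[0,0,0,-0.2]]]' >/dev/null && k && python3 -m crank '[[[0,0,0,-0.2],[0,0,0,-0.2]]]' >/dev/null && k && python3 -m crank '[[[0,0,0,-0.2],[0,0,0,-0.2]]]' >/dev/null && k && python3 -m crank '[[[0,0,0,-0.2],[0,0,0,-0.2]]]' >/dev/null && k && python3 -m crank '[[[0,0,0,-0.2],[0,0,0,-0.2]]]' >/dev/null && k && python3 -m crank '[[[0,0,0,-0.2],[0,0,0,-0.2]]]' >/dev/null && k && python3 -m crank '[[[0,0,0,-0.2],[0,0,0,-0.2]]]' >/dev/null && k && python3 -m crank '[[[0,0,0,-0.2],[0,0,0,-0.2]]]' >/dev/null && k && python3 -m crank '[[[0,0,0,-0.2],[0,0,0,-0.2]]]' >/dev/null && k
```

```text
8.55 yaw 162.2 xyz [ 0.4496 -0.325   0.1949] w 48.4 f [ 0.2 -0.1  5.1] mz 0.039
9.03 yaw 166.2 xyz [ 0.4496 -0.325   0.1949] w 48.4 f [0.3 0.5 5.7] mz 0.023
9.38 yaw 167.2 xyz [ 0.4496 -0.325   0.1949] w 48.2 f [-0.1  0.1  4.7] mz -0.006
9.72 yaw 168.2 xyz [ 0.4496 -0.325   0.1949] w 48.2 f [-0.1  0.3  5.4] mz 0.014
10.07 yaw 169.2 xyz [ 0.4496 -0.325   0.1949] w 48.6 f [-0.1 -0.9  5.3] mz -0.004
10.43 yaw 170.2 xyz [ 0.4496 -0.325   0.1949] w 48.0 f [-0.5  0.3  5.4] mz -0.01
10.78 yaw 171.2 xyz [ 0.4496 -0.325   0.1949] w 48.6 f [0.1 0.  4.6] mz -0.005
11.12 yaw 172.2 xyz [ 0.4496 -0.325   0.1949] w 48.3 f [ 0.2 -0.4  5.7] mz -0.01
11.47 yaw 173.2 xyz [ 0.4496 -0.325   0.1949] w 48.5 f [ 0.6 -0.4  5.8] mz 0.043
11.82 yaw 174.2 xyz [ 0.4496 -0.325   0.1949] w 48.7 f [-1.   0.   4.9] mz 0.036
12.18 yaw 175.2 xyz [ 0.4496 -0.325   0.1949] w 48.6 f [-1.   0.2  4.7] mz -0.02
12.53 yaw 176.2 xyz [ 0.4496 -0.325   0.1949] w 48.3 f [ 0.8 -0.4  5.3] mz -0.009
```

```bash
k(){ python3 ck.py .14; }
python3 -m crank '[[[0,0,0,-0.25],[0,0,0,-0.25]]]' >/dev/null && k && python3 -m crank '[[[0,0,0,-0.25],[0,0,0,-0.25]]]' >/dev/null && k && python3 -m crank '[[[0,0,0,-0.25],[0,0,0,-0.25]]]' >/dev/null && k && python3 -m crank '[[[0,0,0,-0.25],[0,0,0,-0.25]]]' >/dev/null && k && python3 -m crank '[[[0,0,0,-0.25],[0,0,0,-0.25]]]' >/dev/null && k && python3 -m crank '[[[0,0,0,-0.25],[0,0,0,-0.25]]]' >/dev/null && k && python3 -m crank '[[[0,0,0,-0.25],[0,0,0,-0.25]]]' >/dev/null && k && python3 -m crank '[[[0,0,0,-0.25],[0,0,0,-0.25]]]' >/dev/null && k && python3 -m crank '[[[0,0,0,-0.25],[0,0,0,-0.25]]]' >/dev/null && k && python3 -m crank '[[[0,0,0,-0.25],[0,0,0,-0.25]]]' >/dev/null && k && python3 -m crank '[[[0,0,0,-0.25],[0,0,0,-0.25]]]' >/dev/null && k && python3 -m crank '[[[0,0,0,-0.25],[0,0,0,-0.25]]]' >/dev/null && k && python3 -m crank '[[[0,0,0,-0.25],[0,0,0,-0.25]]]' >/dev/null && k && python3 -m crank '[[[0,0,0,-0.25],[0,0,0,-0.25]]]' >/dev/null && k && python3 -m crank '[[[0,0,0,-0.25],[0,0,0,-0.25]]]' >/dev/null && k && python3 -m crank '[[[0,0,0,-0.25],[0,0,0,-0.25]]]' >/dev/null && k && python3 -m crank '[[[0,0,0,-0.25],[0,0,0,-0.25]]]' >/dev/null && k && python3 -m crank '[[[0,0,0,-0.25],[0,0,0,-0.25]]]' >/dev/null && k && python3 -m crank '[[[0,0,0,-0.25],[0,0,0,-0.25]]]' >/dev/null && k && python3 -m crank '[[[0,0,0,-0.25],[0,0,0,-0.25]]]' >/dev/null && k
```

```text
12.88 yaw 177.45 xyz [ 0.4496 -0.325   0.1949] w 48.3 f [ 0.2 -0.1  5.8] mz 0.024
13.22 yaw 178.7 xyz [ 0.4496 -0.325   0.1949] w 48.1 f [-0.4 -0.2  5.8] mz -0.021
13.57 yaw 179.95 xyz [ 0.4496 -0.325   0.1949] w 48.6 f [0.1 0.1 4.9] mz 0.014
13.93 yaw -178.8 xyz [ 0.4496 -0.325   0.1949] w 48.2 f [-0.1  0.1  5.3] mz -0.01
14.28 yaw -177.55 xyz [ 0.4496 -0.325   0.195 ] w 48.2 f [-0.2  0.2  5.9] mz 0.029
14.62 yaw -176.3 xyz [ 0.4497 -0.325   0.195 ] w 48.5 f [-0.5 -0.2  5. ] mz 0.041
14.97 yaw -175.05 xyz [ 0.4496 -0.325   0.195 ] w 48.5 f [0.1 0.4 5.3] mz 0.048
15.32 yaw -173.8 xyz [ 0.4497 -0.325   0.195 ] w 48.3 f [-0.3  0.2  5.8] mz 0.03
15.68 yaw -172.54 xyz [ 0.4497 -0.325   0.1951] w 48.5 f [-0.1 -0.   6.6] mz -0.023
16.02 yaw -171.3 xyz [ 0.4497 -0.325   0.1951] w 48.1 f [-0.3 -0.3  6. ] mz -0.008
16.38 yaw -170.05 xyz [ 0.4497 -0.3251  0.195 ] w 48.7 f [-0.5 -0.5  5.6] mz 0.018
16.73 yaw -168.8 xyz [ 0.4497 -0.3251  0.1951] w 48.3 f [-0.5  0.2  6.2] mz 0.047
17.07 yaw -167.54 xyz [ 0.4497 -0.3251  0.1951] w 48.0 f [ 0.1 -0.   6.2] mz 0.013
17.43 yaw -166.3 xyz [ 0.4497 -0.3251  0.1951] w 48.4 f [ 0.8 -0.6  5.6] mz -0.029
17.77 yaw -165.07 xyz [ 0.4497 -0.3251  0.195 ] w 48.3 f [ 0.3 -0.3  5.9] mz -0.174
```

```bash
python3 ck.py .3; python3 -m crank '[[[0,0,0,-0.1],[0,0,0,-0.1]]]' >/dev/null; python3 ck.py .3
```

```text
17.88 yaw -165.07 xyz [ 0.4497 -0.3251  0.195 ] w 48.1 f [ 0.9 -0.4  6. ] mz -0.146
18.23 yaw -164.58 xyz [ 0.4497 -0.3251  0.195 ] w 48.3 f [ 0.1 -0.3  6. ] mz -0.246
```

Stop felt: the torque rises steadily. I'll back off slightly and lift gently.

```bash
python3 -m crank '[[[0,0,0,0.3],[0,0,0,0.3]]]' >/dev/null; python3 ck.py .14 && python3 -m crank '[[[0,0,-0.04,0],[0,0,-0.04,0]]]' >/dev/null && python3 ck.py .14 && python3 -m crank '[[[0,0,-0.08,0],[0,0,-0.08,0]]]' >/dev/null && python3 ck.py .14
```

```text
18.57 yaw -166.06 xyz [ 0.4497 -0.3251  0.1951] w 48.4 f [ 0.2 -0.4  6.3] mz -0.085
18.93 yaw -166.0 xyz [ 0.4497 -0.3251  0.1959] w 48.5 f [ 1.1 -1.2  3.6] mz -0.071
19.27 yaw -165.99 xyz [ 0.4495 -0.3249  0.1976] w 48.3 f [ 2.3 -2.1  0.2] mz -0.077
```

```bash
python3 -m crank '[[[0,0,-0.06,0],[0,0,-0.06,0]]]' >/dev/null; python3 ck.py .14 && python3 -m crank '[[[0,0,-0.06,0],[0,0,-0.06,0]]]' >/dev/null && python3 ck.py .14
```

```text
19.62 yaw -165.98 xyz [ 0.4495 -0.3249  0.1992] w 48.4 f [ 2.8 -2.7 -2. ] mz -0.09
19.98 yaw -165.98 xyz [ 0.4494 -0.3249  0.201 ] w 48.7 f [ 1.1 -2.  -1.7] mz -0.076
```

```bash
python3 -m crank '[[[0,0,-0.2,0],[0,0,-0.2,0]]]' >/dev/null; python3 ck.py .14 && python3 -m crank '[[[0,0,-0.3,0],[0,0,-0.6,0],[0,0,-0.6,0]]]' >/dev/null && python3 ck.py .14 && python3 -m crank '[[[0,0,-1,0],[0,0,-2,0],[0,0,-2.6,0],[0,0,-2.6,0]]]' >/dev/null && python3 ck.py .14
python3 - <<'E'
from h import *
p,d=arm.grab_frame("side"); p2,d=arm.grab_frame("top")
cv2.imwrite("pics/lift.png",np.hstack([cv2.resize(p[70:190,280:400],(400,400)),cv2.resize(p2[170:290,340:460],(400,400))])[:,:,::-1])
go(.52,.12,.28,np.radians(180))
E
```

```text
20.32 yaw -165.98 xyz [ 0.4492 -0.3247  0.2058] w 48.2 f [-0.3 -0.3 -0.6] mz -0.007
20.8 yaw -165.99 xyz [ 0.4495 -0.3249  0.2209] w 48.2 f [-0.2 -0.1 -0.4] mz -0.002
21.4 yaw -165.99 xyz [ 0.4492 -0.3246  0.2848] w 48.4 f [ 0.6  0.2 -0.9] mz 0.018
goal units [-7.06 16.57  0.18] turn 2.8 from [ 0.449  -0.3247  0.2846] yaw deg -166.0
```

View pics/lift.png

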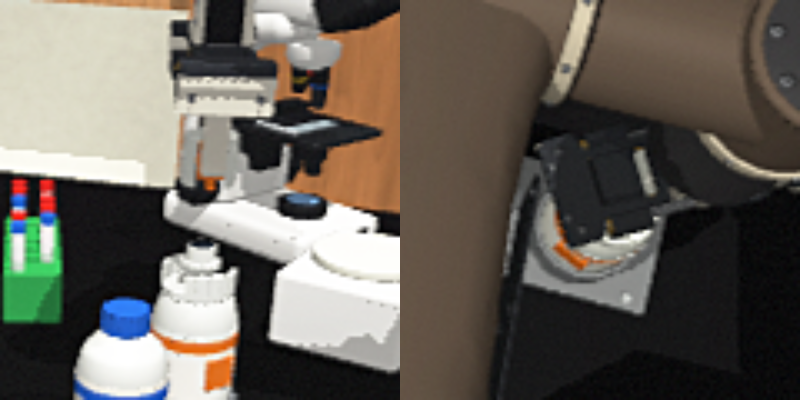

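```bash
python3 -m crank '[[[-0.3,0.7,0,0.3],[-0.85,2,0,0.6],[-1.6,3.7,0,0.9],[-2.35,5.5,0,1.2],[-3.1,7.3,0,1.5],[-3.9,9.1,0,1.8],[-4.65,10.9,0,2.1],[-5.4,12.7,0,2.4],[-6.15,14.4,0,2.6],[-6.7,15.7,0,2.8],[-7.06,16.57,0.2,2.8],[-7.06,16.57,0.2,2.8]]]'; python3 ck.py 1
python3 - <<'E'
from h import *
for n in("side","top"):
    r=arm.trace("forceps",n)
p,X=cloud("side"); r=arm.trace("tray","side"); print([(round(o["score"],2),o["extent"]) for o in r[:2]])
m=r[0]["mask"]; P=X[m]; P=P[~np.isnan(P[:,0])]; print(np.percentile(P,[2,50,98],axis=0).round(3).tolist())
f=P[(P[:,2]<.02)&(abs(P[:,0]-.52)<.06)&(P[:,1]<.22)]; print("floor z",np.median(f[:,2]))
cv2.imwrite("pics/tray.png",cv2.resize(p[80:360,160:440],(560,560))[:,:,::-1])
go(.52,.12,.06,np.radians(180))
E
```

```text
t: 23.0
eef_pos: [0.5201, 0.1206, 0.2793]
ee_rot: [-3.141, -0.002, -3.139]
force: [-0.3, 0.0, -0.6]
width: 0.0488
gripper_force: 18.0
23.1 yaw -179.96 xyz [0.5201 0.1192 0.2802] w 48.6 f [ 0.4 -0.5  0.4] mz 0.022
[(0.86, [210.0, 252.9, 101.9, 83.8])]
[[0.438, 0.052, -0.001], [0.518, 0.18, 0.002], [0.599, 0.292, 0.015]]
floor z 0.0016114708280333897
goal units [0.02 0.04 8.84] turn -0.01 from [0.5204 0.1189 0.281 ] yaw deg 180.0
```

View pics/tray.png

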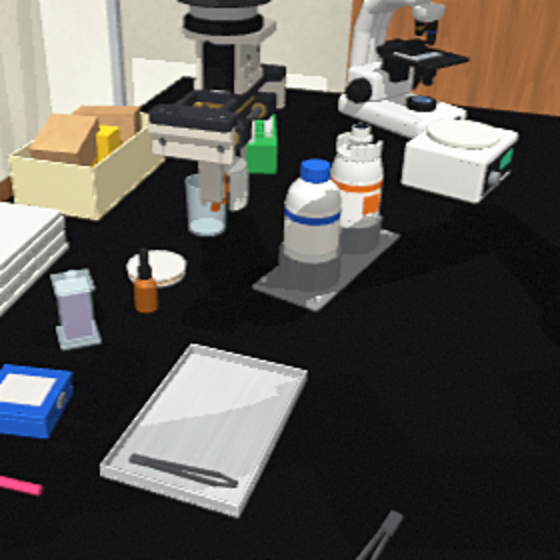

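```bash
python3 -m crank '[[[0,0,1,0],[0,0,2.5,0],[0,0,4.2,0],[0,0,5.9,0],[0,0,7.4,0],[0,0,8.5,0],[0,0,9.2,0],[0,0,9.2,0],[0,0,9.2,0]]]'; python3 ck.py 1; python3 -m crank '[[[0,0,0.4,0],[0,0,0.8,0],[0,0,0.9,0],[0,0,0.9,0]]]' >/dev/null;  python3 ck.py 1
```

```text
t: 24.42
eef_pos: [0.5211, 0.1197, 0.0517]
ee_rot: [3.141, 0.001, -3.142]
force: [0.8, -0.5, -0.6]
width: 0.0483
gripper_force: 18.0
24.52 yaw -179.99 xyz [0.5212 0.12   0.0519] w 48.5 f [ 0.  -0.2  0.2] mz -0.007
25.12 yaw -179.97 xyz [0.5206 0.1198 0.0283] w 48.1 f [0.2 0.3 0. ] mz -0.043
```

```bash
sed 's/^sys.exit.*/sys.exit(int(a[2]>2.5))/' ck.py > cz.py
python3 -m crank '[[[0,0,0.1,0],[0,0,0.2,0]]]' >/dev/null; python3 cz.py 1 && python3 -m crank '[[[0,0,0.06,0],[0,0,0.06,0]]]' >/dev/null; python3 cz.py 1 && python3 -m crank '[[[0,0,0.04,0],[0,0,0.04,0]]]' >/dev/null && python3 cz.py 1 && python3 -m crank '[[[0,0,0.04,0],[0,0,0.04,0]]]' >/dev/null && python3 cz.py 1 && python3 -m crank '[[[0,0,0.04,0],[0,0,0.04,0]]]' >/dev/null && python3 cz.py 1 && python3 -m crank '[[[0,0,0.03,0],[0,0,0.03,0]]]' >/dev/null && python3 cz.py 1 && python3 -m crank '[[[0,0,0.03,0],[0,0,0.03,0]]]' >/dev/null && python3 cz.py 1 && python3 -m crank '[[[0,0,0.03,0],[0,0,0.03,0]]]' >/dev/null && python3 cz.py 1
```

```text
25.48 yaw -179.99 xyz [0.5202 0.1196 0.023 ] w 48.5 f [-0.   0.2 -0.8] mz 0.012
25.82 yaw -179.98 xyz [0.5205 0.1197 0.0218] w 48.1 f [ 0.1 -0.2 -1. ] mz 0.041
26.18 yaw -179.98 xyz [0.5204 0.1197 0.0208] w 48.5 f [-0.3 -0.3 -0.5] mz 0.003
26.52 yaw -179.98 xyz [0.5204 0.1197 0.0198] w 48.5 f [-0.2  0.  -0.6] mz -0.04
26.88 yaw -179.98 xyz [0.5204 0.1197 0.0188] w 48.4 f [-0.   0.2 -0.6] mz 0.009
27.23 yaw -179.98 xyz [0.5204 0.1197 0.018 ] w 48.3 f [ 0.2 -0.4 -0.8] mz 0.006
27.57 yaw -179.97 xyz [0.5205 0.1197 0.0179] w 48.2 f [-2.8 -1.1  5.8] mz 0.015
```

```bash
python3 -m crank '[[[0,0,-0.02,0],[0,0,-0.02,0]]]' >/dev/null; python3 cz.py 1; python3 -m crank '[[[0,0,0,0],[0,0,0,0],[0,0,0,0],[0,0,0,0],[0,0,0,0],[0,0,0,0],[0,0,0,0],[0,0,0,0]]]' 0 10; python3 cz.py 1
```

```text
27.93 yaw -179.98 xyz [0.5205 0.1198 0.0179] w 48.6 f [-0.7 -0.3  3.1] mz 0.017
t: 28.92
eef_pos: [0.5204, 0.1197, 0.0178]
ee_rot: [-3.142, -0.0, -3.141]
force: [-0.8, -0.4, 0.1]
width: 0.0875
gripper_force: 0.0
29.02 yaw -179.99 xyz [0.5205 0.1197 0.0178] w 87.4 f [-0.5  0.3  0.7] mz -0.026
```

Released; rise slowly, then move well clear and check.

```bash
python3 -m crank '[[[0,0,-0.5,0],[0,0,-1.2,0],[0,0,-2.2,0],[0,0,-3.6,0],[0,0,-5,0],[0,0,-6.6,0],[0,0,-8,0],[0,0,-9,0],[0,0,-9,0],[0,0,-9,0]]]'; python3 - <<'E'
from h import *
p,X=cloud("side"); p2,X2=cloud("top")
cv2.imwrite("pics/end.png",np.hstack([cv2.resize(p[150:350,190:390],(400,400)),cv2.resize(p2[120:280,180:340],(400,400))])[:,:,::-1])
q=X[(np.hypot(X[...,0]-.5205,X[...,1]-.12)<.045)&(X[...,2]>.035)&(X[...,2]<.1)]
print(len(q),np.percentile(q,[2,50,98],axis=0).round(3))
E
```

```text
t: 30.28
eef_pos: [0.52, 0.1196, 0.2429]
ee_rot: [3.141, -0.0, -3.141]
force: [-0.5, -0.5, -0.6]
width: 0.0874
gripper_force: 0.0
287 [[0.497 0.094 0.036]
 [0.519 0.127 0.045]
 [0.543 0.151 0.048]]
```

View pics/end.png

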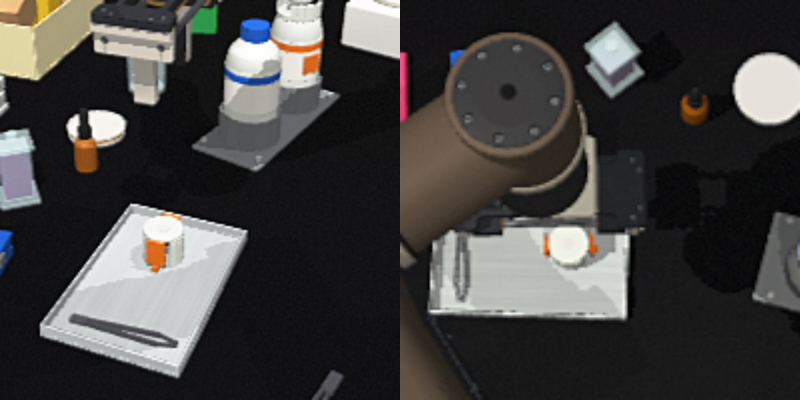

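The cap stands upright in the tray, side crop (163,243), with its top at 0.047 m as expected. It is well clear of the forceps at (125,330), and nothing else has moved.

```bash
python3 -c "
from station import arm
print(arm.job_done())"
```

```text
the job is handed in; nothing more can be done
None
```

I opened the bottle with the orange-tabbed cap: pinched both tabs fully in at 18 N, turned the cap to its stop, which I felt at about 53 degrees and at most 0.25 N m, and lifted it off. It now stands upright on the tray floor clear of the forceps, released with the arm clear, and the job was handed in at about 30 s.

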